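# Start a T-handle screw in its threaded boss

### The arm

A 6-joint arm with a two-finger parallel gripper is mounted at the origin on a cart in front of the work surface, level with it; the furniture and walls round the work are solid. World frame = base frame: x ahead of the robot, y to its left, z up, the work surface at z = 0. Lengths are in m, angles in rad, forces in N, time in s.
With the tool pointing down it reaches from about 0.25 to 0.8 m from the base axis. Payload 8.5 kg.
Tool frame: the origin (TCP) lies on the centre line of the jaws, within the pads' length; the fingertips stand 8 mm ahead of it and the grasp point (between the pads) lies 11 mm behind it (manip.tip_extent is the distance from the TCP to the fingertips, in m); z points along the fingers, y is the line along which they close (so a half turn about z gives the same grasp; the last joint's range is limited). The gripper opens to 85 mm and grips with 20 to 120 N. Pads are 22 mm wide; open, the fingers measure 114 mm over their backs; the gripper's body (76 mm by 85 mm) begins 54 mm behind the grasp point. The pads swing forward as they close: fully open they stand 13 mm farther back than shut.
Start: joints at [-1.138, 0.238, -0.013, 1.319, 0, 1.571], TCP at [0.22, -0.477, 0.239] pointing down, gripper open.
Joint ranges: [-2.66, 2.66], [-1.03, 1.9], [-1.14, 1.46], [-1.82, 2.27], [-1.45, 1.34], [-3.14, 3.14]. Speed limits (rad/s): [2.22, 2.22, 2.79, 3.14, 3.14, 3.14].

### API

Orientations are given as a unit quaternion [x, y, z, w].
In Python, from station import sensors, cams, manip gives the robot as it stands. The module is installed in compiled form; this text tells all that it offers.
- The arm moves only by the shell command python3 -m creep 'ROWS' [OPENING] [FORCE]. ROWS is a JSON object of lists of equal length, an entry for each row: "xyz": the shift along the tool's x, y, z in mm, a list of three; "roll": the turn about the tool's z in rad. A call has 1 to 12 rows; each row is the pose to reach, as a shift and turn from the pose commanded when the call began, along the tool's axes at that moment; what a row does not reach only later rows make up. A row lasts 1/10 s, in which the tool goes at most 50 mm and 8.59 degrees, less where a joint would pass 70% of its speed; a pose out of reach is approached as far as the arm can. A call with a gripper value outside its range is refused whole. OPENING is the finger opening in mm, from 0 to 85.4, set as the call begins (- or left out, the last holds). The fingers move at their own pace and stop on an object; FORCE is the grip in N (left out, the last holds). Time passes only in rows, so rows that repeat a pose let the fingers close. It gives the time, the measured TCP pose, the force, the opening and the grip force at its end, in the units of the state.
- sensors.get_obs(): the state, without advancing time (a new reading comes with each control period).
- cams.camera(name): name is "scene" or "top" or "wrist"; returns a dict with "pixels" (384x512x3 uint8, blue, green, red), "depth" (384x512 float32, m along the optical axis (not along the pixel's ray), 0 where there is no reading), "fx", "fy", "cx", "cy" (pixels), "R" (3x3) and "t" (3): a world point X has camera coordinates R X + t; the wrist camera has in their place "hand_eye" (4x4, takes a point from camera to tool coordinates, whose origin is the TCP and whose axes are the flange's). Camera axes: x right, y down, z forward; pixel columns grow to the right and rows downward; lengths in m; the calibration is good to about 2 mm. A picture is of the moment at which its call begins: read the wrist's pose just before it.
- manip.job_done(): hands the job in; it is judged then, once.
The state is a dict: "clock": time; "joint_pos": joint angles; "qvel": joint speeds; "joint_efforts": joint torques, N m; "position": TCP position; "tool_rot": TCP orientation; "contact_force": force on the tool from outside, world axes, zero at the start; "ft_torque": the same for the moment, N m; "finger_gap": finger opening in m; "gripper_force": force on a finger pad.
Only numpy, scipy, OpenCV 4.12 (cv2) and the standard library are available. Lean on these libraries where they do the work, as an engineer would, in place of code of your own. Each camera call takes 0.05 s, during which the arm holds its last target. There are 200 camera calls.

### The job

The T-handle screw stands loose on the first thread of the boss. Start it without crossing the thread: first turn it backward (anticlockwise seen from above), with a light touch so that it can fall, only until it drops into the thread; then turn it forward (clockwise) one full turn from there, and finish with the fingers gripping the T-bar, keeping hold of it and not letting go. Leave the loose things round the plate where they are.

Things in the scene. Friction and masses are not known exactly. Their poses are not given: they have to be found in the camera images.
- t_screw: upright steel screw, 0.28 kg, with a red T-bar across its top. Origin: centre of the bar, 104 mm above the bench at the start; z up, x along the bar. Bar 54 long (x), 14 wide (y), 16 mm high; under it a neck 13 mm thick, 22 mm long, then the thread, 31 mm thick. Open fingers swing freely round the bar. Fingers left 3 to 4 mm wider than the bar turn it and let it fall; squeezed, it cannot fall.
- nut_plate: blue plate 120 x 100 x 14 mm bolted to the bench, with an upright steel boss 54 mm in diameter in its middle; boss and brass ring end 63 mm above the bench. Origin: middle of the plate's underside. Right-handed thread, 8 mm lead: one turn forward lowers the screw 8 mm. Where the thread begins cannot be seen.
- screw_turn (a joint): turn of the screw since the start, rad: positive forward (clockwise from above, going down), negative backward. It turns easily. The thread begins somewhere 0.4 to 2.3 rad backward from the start: turned back, the screw creeps up a little and there falls about 8 mm.
- screw_height (a joint): height of the screw, m: 0 on the crest of the first thread (bar centre 106 mm above the bench), -0.001 to -0.003 at the start, about -0.008 just after it has dropped into the thread, -0.016 one full turn forward from there; bottoms at -0.024. 0.8 mm of play up and down.
- black_tape: loose roll of black tape, 58 mm across, 19 mm high, origin under its middle; a bystander
- press_plug: loose white cylindrical plug, 42 mm in diameter, 48 mm high, origin under its middle; a bystander
- ptfe_tape: loose white spool of thread tape with a blue middle, 54 mm across, 17 mm high, origin under its middle; a bystander

How it is judged:
On the way, in this order (a step that is already met when the one before it is completed fails the run):
1. the screw is turned backward until it drops into the thread (value of joint screw_turn below -0.35 rad and value of joint screw_height below -0.0065 m), for 0.2 s.
2. it is turned forward about one turn, down by one lead (value of joint screw_turn above 2.5 rad and value of joint screw_height between -0.0178 and -0.014 m), for 0.2 s.
At the end, for the whole second after the job is handed in: the screw stands one turn into the thread (14.0 to 17.8 mm below the crest of the first thread, that is about a quarter of a turn either way), is not turning, and the fingers grip it with more than 5 N (value of joint screw_height between -0.0178 and -0.014 m and velocity of joint screw_turn between -0.1 and 0.1 rad/s and contact force between the fingers and t_screw above 5 N); the arm keeps its last pose, push and grip.
It fails at once if the screw is turned backward far past the drop (more than 4 rad back from the start) (value of joint screw_turn below -4 rad).
It fails at once if a loose thing beside the plate is pushed more than 20 mm (distance of any of black_tape, press_plug, ptfe_tape from where it was at the start of the episode above 0.02 m).
It also fails if it takes over 67 s, if anything falls off the work surface, if the arm or the gripper's body presses on something with over 40 N, if the wrist force passes 120 N, or if a joint passes its speed limit or range.

## Working session

There is one attempt and no reset: what is moved stays moved. The work goes in short steps, Python scripts to look and compute and a shell command to move; the robot and the scene stay as the last step left them, time stands still between calls to the robot, and variables do not carry over. Pictures are saved under pics/ and viewed, at most 10 in all, crops included, and the job is handed in when it is done.

```bash
mkdir -p pics; cat > h.py <<'E'
import numpy as np, cv2
from scipy.spatial.transform import Rotation as Rn
from station import sensors, cams, manip
def world(c,o=None):
    "camera->world R,t"
    if 'R' in c: R=np.array(c['R']);return R.T,-R.T@np.array(c['t'])
    H=np.array(c['hand_eye']);Rw=Rn.from_quat(o['tool_rot']).as_matrix()
    return Rw@H[:3,:3],Rw@H[:3,3]+np.array(o['position'])
def ray(c,u,v,o=None):
    R,t=world(c,o);d=R@np.array([(u-c['cx'])/c['fx'],(v-c['cy'])/c['fy'],1]);return t,d
def plane(c,u,v,z,o=None):
    t,d=ray(c,u,v,o);return t+d*(z-t[2])/d[2]
def red(c):
    h=cv2.cvtColor(c['pixels'],cv2.COLOR_BGR2HSV)
    m=(((h[...,0]<8)|(h[...,0]>172))&(h[...,1]>130)&(h[...,2]>60)).astype(np.uint8)
    n,l,s,ce=cv2.connectedComponentsWithStats(m)
    return m,l,s,ce
E
python3 - <<'E'
from h import *
o=sensors.get_obs();print({k:np.round(v,3).tolist() for k,v in o.items()}, manip.tip_extent)
ims=[]
for n in ('scene','top'):
    c=cams.camera(n);ims.append(c['pixels']);m,l,s,ce=red(c)
    print(n,np.round(world(c)[1],3))
    for i in range(1,len(s)):
        if s[i,4]>30:
            ys,xs=np.nonzero(l==i);d=c['depth'][ys,xs];k=d>0
            P=np.array([np.array(world(c)[0])@[(x-c['cx'])/c['fx']*z,(y-c['cy'])/c['fy']*z,z]+world(c)[1] for x,y,z in zip(xs[k],ys[k],d[k])])
            print(s[i],ce[i].round(1),cv2.minAreaRect(np.c_[xs,ys].astype(np.float32)),P.mean(0).round(4),np.percentile(P,[2,98],axis=0).round(3))
cv2.imwrite('pics/a.png',cv2.resize(np.vstack(ims),None,fx=.78,fy=.78))
E
```

```text
{'clock': 0.0, 'joint_pos': [-1.138, 0.239, -0.014, 1.319, -0.0, 1.571], 'qvel': [-0.001, 0.002, -0.0, -0.0, -0.001, -0.0], 'joint_efforts': [-0.002, -53.878, 34.644, 0.018, -0.0, 0.0], 'position': [0.22, -0.476, 0.239], 'tool_rot': [0.977, 0.215, -0.0, -0.001], 'contact_force': [0.359, 0.613, -1.167], 'ft_torque': [0.017, 0.014, -0.014], 'gripper_force': 0.0, 'finger_gap': 0.085} 0.008
scene [0.013 0.682 0.54 ]
[424  35  15  73 174] [430.4  72.2] ((430.5472106933594, 70.91508483886719), (3.2557640075683594, 73.34683227539062), 10.619654655456543) [ 0.7472 -0.5985  0.1207] [[ 0.744 -0.609  0.014]
 [ 0.751 -0.59   0.228]]
[419  36  15  73 165] [425.9  71. ] ((425.6232604980469, 71.92976379394531), (2.799222469329834, 73.34629821777344), 10.561009407043457) [ 0.7541 -0.5832  0.1263] [[ 0.749 -0.588  0.013]
 [ 0.759 -0.579  0.229]]
[284 210   8   7  42] [287.2 212.3] ((287.5, 213.0), (6.0, 7.0), 90.0) [0.4729 0.2506 0.1123] [[0.465 0.242 0.111]
 [0.481 0.259 0.114]]
[284 219  10  15 119] [288.9 226.2] ((288.5, 226.0), (14.0, 9.0), 90.0) [0.4453 0.2718 0.1085] [[0.435 0.261 0.1  ]
 [0.46
[... 939 characters left out ...]
53675842285, 9.192388534545898), 45.0) [0.4738 0.2496 0.1116] [[0.465 0.241 0.11 ]
 [0.484 0.258 0.115]]
[233 229  10  11  57] [237.3 233.9] ((237.50003051757812, 233.50003051757812), (5.656853675842285, 9.899494171142578), 45.0) [0.4486 0.2687 0.1124] [[0.44  0.259 0.109]
 [0.457 0.278 0.115]]
[141 238  32  47 374] [157.1 260.7] ((157.5016326904297, 261.1180114746094), (52.473506927490234, 7.935807704925537), 58.24052047729492) [0.3896 0.4637 0.0111] [[0.337 0.432 0.   ]
 [0.438 0.497 0.015]]
[129 245  21  52 384] [138.4 270. ] ((138.4380340576172, 270.7205810546875), (52.77238845825195, 8.095300674438477), 73.41265869140625) [0.3686 0.5073 0.0114] [[0.312 0.484 0.   ]
 [0.425 0.529 0.016]]
```

View pics/a.png

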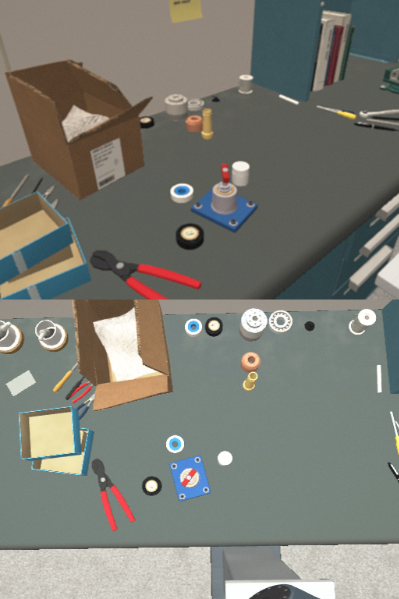

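The pictures show the blue plate with the red T-bar at about (245, 225) in the top view. The ptfe spool, plug and black tape lie round it, all lower than the bar. The bar is near (0.461, 0.259), its top at about 112 mm, pointing about -37°. I'll move above it.

```bash
python3 -m creep '{"xyz":[[32,-34,0],[64,-68,0],[96,-102,0],[128,-136,0],[160,-170,0],[192,-204,0],[224,-238,0],[256,-272,0],[288,-306,0],[320,-340,0],[352,-374,0],[384,-408,0]],"roll":[-0.12,-0.24,-0.36,-0.48,-0.6,-0.72,-0.84,-0.96,-1.08,-1.2,-1.32,-1.44]}'
python3 - <<'E'
from h import *
o=sensors.get_obs();print(o['joint_pos'],o['position'])
R=Rn.from_quat(o['tool_rot']).as_matrix();print(np.arctan2(R[1,0],R[0,0]),R.T@(np.array([.461,.259,.239])-o['position'])*1000)
# two-view triangulation of the bar middle
def box(c,lo,hi):
    m,l,s,ce=red(c);ii=[i for i in range(1,len(s)) if lo[0]<ce[i][0]<hi[0] and lo[1]<ce[i][1]<hi[1] and s[i,4]>30]
    return np.mean([ce[i] for i in ii],0)
a,b=cams.camera('scene'),cams.camera('top')
pa,pb=box(a,(270,195),(300,240)),box(b,(225,205),(255,245))
t1,d1=ray(a,*pa);t2,d2=ray(b,*pb)
k=np.linalg.lstsq(np.c_[d1,-d2],t2-t1,rcond=None)[0];print(t1+k[0]*d1,t2+k[1]*d2)
E
```

```text
clock: 1.3
position: [0.3977, 0.0569, 0.2393]
tool_rot: [0.591, 0.807, 0.0, 0.0]
contact_force: [1.1, -0.9, 0.2]
finger_gap: 0.0853
gripper_force: 0.0
[ 1.42200194e-01  2.63116248e-02 -2.66363937e-01  1.27789782e+00
 -2.62448236e-05  1.40578356e+00] [0.39766762 0.05692475 0.23932911]
1.8780092806842632 [173.46220404 121.47530058   0.34445842]
[0.46115045 0.2592361  0.10809373] [0.46126618 0.25935287 0.10809963]
```

```bash
python3 -m creep '{"xyz":[[30,20,0],[60,40,0],[90,60,0],[120,80,0],[150,105,0],[173,121,0],[173,121,0],[173,121,0]],"roll":[-0.1,-0.2,-0.3,-0.4,-0.5,-0.62,-0.62,-0.62]}'
cat > w.py <<'E'
from h import *
import sys
o=sensors.get_obs();c=cams.camera('wrist');cv2.imwrite('pics/%s.png'%sys.argv[1],c['pixels'])
m,l,s,ce=red(c);print(o['position'],o['joint_pos'][0],o['joint_pos'][5])
R,t=world(c,o);v,u=np.nonzero((m>0)&(c['depth']>0));d=c['depth'][v,u]
P=(R@np.array([(u-c['cx'])/c['fx']*d,(v-c['cy'])/c['fy']*d,d])).T+t
P=P[(abs(P[:,0]-.461)<.05)&(abs(P[:,1]-.259)<.05)&(P[:,2]>.08)]
zt=np.percentile(P[:,2],90);Q=P[P[:,2]>zt-.004]
r=cv2.minAreaRect((Q[:,:2]*1e4).astype(np.float32));print('top z',zt,'rect',np.array(r[0])/1e4,np.array(r[1])/10,r[2])
q,w,e=0,0,0
_,_,V=np.linalg.svd(Q[:,:2]-Q[:,:2].mean(0),full_matrices=False);ang=np.degrees(np.arctan2(V[0,1],V[0,0]))
Rt=Rn.from_quat(o['tool_rot']).as_matrix();print('bar ang',ang,'tool x ang',np.degrees(np.arctan2(Rt[1,0],Rt[0,0])))
print('shift to centre, tool mm',Rt.T@(np.r_[np.array(r[0])/1e4,zt-.008]-o['position'])*1000)
E
python3 w.py b
```

```text
clock: 2.2
position: [0.4614, 0.2555, 0.2387]
tool_rot: [0.319, 0.948, -0.001, -0.001]
contact_force: [0.1, -1.1, 0.2]
finger_gap: 0.0855
gripper_force: 0.0
[0.46141818 0.25553577 0.238703  ] 0.5058828545388986 1.156164113266048
top z 0.11397092482827392 rect [0.4599168  0.25952681] [13.13406219 52.96298218] 52.45961380004883
bar ang -38.16856511182125 tool x ang 142.74161515536525
shift to centre, tool mm [  3.54479037   2.48990075 132.72988023]
```

View pics/b.png

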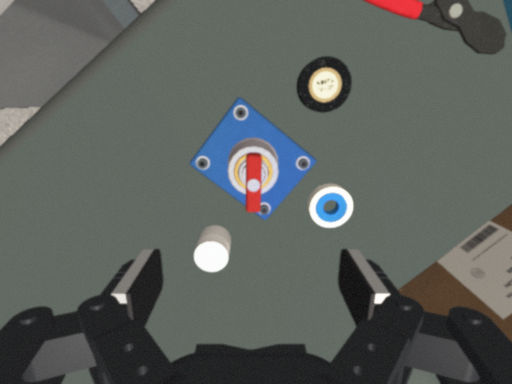

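The wrist view shows the bar at about (254, 184), 53 x 13 mm and in line with the tool. The surroundings are low and clear. I'll go down halfway and measure again.

```bash
python3 -m creep '{"xyz":[[1,1,20],[2,2,40],[3.5,2.5,60],[3.5,2.5,75],[3.5,2.5,75],[3.5,2.5,75]],"roll":[0.016,0.016,0.016,0.016,0.016,0.016]}'; python3 w.py c
```

```text
clock: 2.85
position: [0.4604, 0.2592, 0.1649]
tool_rot: [0.327, 0.945, -0.0, -0.0]
contact_force: [0.1, -0.6, -0.0]
finger_gap: 0.0854
gripper_force: 0.0
[0.46035284 0.25915332 0.16492665] 0.512712020353248 1.179497143095538
top z 0.11397868013398127 rect [0.46007632 0.25982542] [13.69949036 53.28961182] 51.27371597290039
bar ang -38.118235810437454 tool x ang 141.79602649709875
shift to centre, tool mm [ 0.62996651  0.36016647 58.94798776]
```

```bash
python3 -m creep '{"xyz":[[0.5,0.5,20],[0.5,0.5,40],[0.5,0.5,60],[0.5,0.5,77],[0.5,0.5,77],[0.5,0.5,77]],"roll":[0,0,0,0,0,0]}'
python3 -m creep '{"xyz":[[0,0,0],[0,0,0],[0,0,0],[0,0,0],[0,0,0],[0,0,0],[0,0,0],[0,0,0],[0,0,0],[0,0,0]],"roll":[0,0,0,0,0,0,0,0,0,0]}' 17.5 20
```

```text
clock: 3.5
position: [0.4608, 0.2609, 0.0883]
tool_rot: [0.327, 0.945, 0.0, 0.0]
contact_force: [0.1, 0.2, 0.3]
finger_gap: 0.0855
gripper_force: 0.0
clock: 4.5
position: [0.4603, 0.2608, 0.0873]
tool_rot: [0.326, 0.945, -0.0, -0.0]
contact_force: [-0.2, -0.2, -0.4]
finger_gap: 0.0177
gripper_force: 0.0
```

```bash
cat > z.py <<'E'
from h import *
o=sensors.get_obs();print('q6',o['joint_pos'][5].round(3),'F',np.round(o['contact_force'],1),'Tz',round(o['ft_torque'][2],3))
for n in ('scene','wrist'):
    c=cams.camera(n);m,l,s,ce=red(c);R,t=world(c,o);v,u=np.nonzero((m>0)&(c['depth']>0));d=c['depth'][v,u]
    P=(R@np.array([(u-c['cx'])/c['fx']*d,(v-c['cy'])/c['fy']*d,d])).T+t
    P=P[(np.hypot(P[:,0]-.4603,P[:,1]-.26)<.035)&(P[:,2]>.06)]
    if len(P)<8: print(n,'few',len(P));continue
    w='';Q=P[P[:,2]>np.percentile(P[:,2],90)-.004]
    _,_,V=np.linalg.svd(Q[:,:2]-Q[:,:2].mean(0),full_matrices=False)
    print(n,len(P),'z pct 5,50,95',np.percentile(P[:,2],[5,50,95]).round(4),'ang',np.degrees(np.arctan2(V[0,1],V[0,0])).round(1))
    if __import__('sys').argv[1:]: cv2.imwrite('pics/%s_%s.png'%(n,__import__('sys').argv[1]),c['pixels'])
E
python3 z.py 0
python3 -m creep '{"xyz":[[0,0,0],[0,0,0],[0,0,0],[0,0,0]],"roll":[-0.1,-0.2,-0.3,-0.3]}';python3 z.py
python3 -c "
import cv2,numpy as np;a=cv2.imread('pics/scene_0.png')[150:300,200:400];b=cv2.imread('pics/wrist_0.png');cv2.imwrite('pics/d.png',np.vstack([cv2.resize(a,(400,300)),cv2.resize(b,(400,300))]))"
```

```text
q6 1.18 F [-0.2 -0.2 -0.4] Tz -0.032
scene 165 z pct 5,50,95 [0.1027 0.1115 0.1135] ang 142.4
wrist 3133 z pct 5,50,95 [0.1062 0.1129 0.114 ] ang -37.9
clock: 5.0
position: [0.4598, 0.2605, 0.0872]
tool_rot: [0.181, 0.984, -0.0, -0.0]
contact_force: [-2.0, -2.0, 1.1]
finger_gap: 0.0174
gripper_force: 1.2
q6 0.879 F [-2.  -2.   1.1] Tz -0.023
scene 150 z pct 5,50,95 [0.1016 0.1114 0.114 ] ang -33.8
wrist 3149 z pct 5,50,95 [0.1062 0.113  0.1141] ang -27.4
```

View pics/d.png

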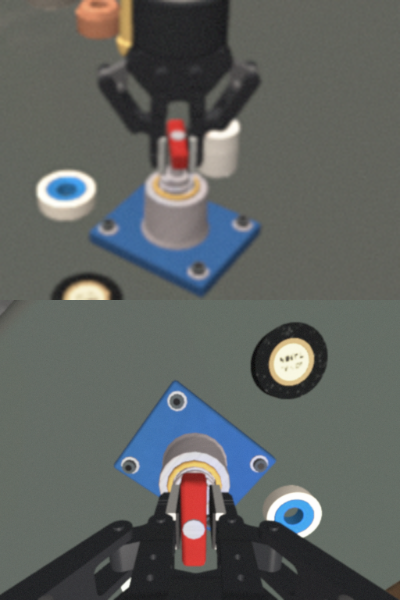

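The wrist view shows the bar between the pads and gives its height and angle reliably. The bar follows with about 0.12 rad of lag. I'll continue backward in small steps.

```bash
python3 -m creep '{"xyz":[[0,0,0],[0,0,0],[0,0,0],[0,0,0]],"roll":[-0.1,-0.2,-0.2,-0.2]}'|tail -3;python3 z.py|grep -v scene
python3 -m creep '{"xyz":[[0,0,0],[0,0,0],[0,0,0],[0,0,0]],"roll":[-0.1,-0.2,-0.2,-0.2]}'|tail -3;python3 z.py|grep -v scene
```

```text
contact_force: [-2.2, -1.7, 0.4]
finger_gap: 0.0176
gripper_force: 1.5
q6 0.684 F [-2.2 -1.7  0.4] Tz -0.061
wrist 3185 z pct 5,50,95 [0.1062 0.1132 0.1144] ang -14.3
contact_force: [-1.4, -2.1, 0.3]
finger_gap: 0.0175
gripper_force: 1.1
q6 0.483 F [-1.4 -2.1  0.3] Tz 0.003
wrist 3178 z pct 5,50,95 [0.1079 0.1137 0.1148] ang 0.1
```

```bash
python3 -m creep '{"xyz":[[0,0,0],[0,0,0],[0,0,0],[0,0,0]],"roll":[-0.1,-0.2,-0.2,-0.2]}'|tail -3;python3 z.py|grep -v scene
python3 -m creep '{"xyz":[[0,0,0],[0,0,0],[0,0,0],[0,0,0]],"roll":[-0.1,-0.2,-0.2,-0.2]}'|tail -3;python3 z.py|grep -v scene
```

```text
contact_force: [-0.7, -1.1, 0.6]
finger_gap: 0.0176
gripper_force: 0.7
q6 0.284 F [-0.7 -1.1  0.6] Tz -0.003
wrist 3145 z pct 5,50,95 [0.1077 0.1138 0.115 ] ang 11.7
contact_force: [0.6, -0.5, -0.7]
finger_gap: 0.0172
gripper_force: 0.0
q6 0.084 F [ 0.6 -0.5 -0.7] Tz 0.031
wrist 2813 z pct 5,50,95 [0.1005 0.1062 0.1073] ang 24.7
```

```bash
python3 -m creep '{"xyz":[[0,0,0],[0,0,0],[0,0,0],[0,0,0]],"roll":[-0.1,-0.2,-0.2,-0.2]}'|tail -3;python3 z.py|grep -v scene
```

```text
contact_force: [0.5, -2.5, 0.6]
finger_gap: 0.0178
gripper_force: 1.2
q6 -0.117 F [ 0.5 -2.5  0.6] Tz -0.053
wrist 2854 z pct 5,50,95 [0.1003 0.1064 0.1075] ang 31.1
```

The screw has dropped: the bar top went from 115.0 to 107.3 mm at a bar angle between 12° and 25°. I'll turn forward with loose fingers, following it down.

```bash
python3 -m creep '{"xyz":[[0,0,0],[0,0,0],[0,0,0],[0,0,0],[0,0,1],[0,0,1],[0,0,1],[0,0,1.5],[0,0,1.5],[0,0,2],[0,0,2],[0,0,2]],"roll":[0.12,0.24,0.36,0.48,0.6,0.72,0.84,0.96,1.08,1.2,1.32,1.44]}'|tail -3;python3 z.py|grep -v scene
python3 -m creep '{"xyz":[[0,0,0],[0,0,0],[0,0,0],[0,0,0],[0,0,1],[0,0,1],[0,0,1],[0,0,1.5],[0,0,1.5],[0,0,2],[0,0,2],[0,0,2]],"roll":[0.14,0.28,0.42,0.56,0.7,0.84,0.98,1.12,1.26,1.4,1.54,1.54]}'|tail -3;python3 z.py|grep -v scene
```

```text
contact_force: [-0.1, -2.1, -0.0]
finger_gap: 0.0175
gripper_force: 1.0
q6 1.327 F [-0.1 -2.1 -0. ] Tz 0.028
wrist 2853 z pct 5,50,95 [0.0991 0.1049 0.106 ] ang -41.5
contact_force: [0.3, -1.1, 0.3]
finger_gap: 0.0174
gripper_force: 0.8
q6 2.86 F [ 0.3 -1.1  0.3] Tz 0.096
wrist 2867 z pct 5,50,95 [0.0967 0.103  0.1042] ang -128.7
```

```bash
python3 -m creep '{"xyz":[[0,0,0],[0,0,0],[0,0,0],[0,0,0],[0,0,0],[0,0,0],[0,0,0],[0,0,0],[0,0,0],[0,0,0]],"roll":[0,0,0,0,0,0,0,0,0,0]}' 85|tail -3
python3 -m creep '{"xyz":[[0,0,0],[0,0,0],[0,0,0],[0,0,0],[0,0,0],[0,0,0],[0,0,0],[0,0,0],[0,0,0],[0,0,0],[0,0,0],[0,0,0]],"roll":[-0.14,-0.28,-0.42,-0.56,-0.7,-0.84,-0.98,-1.12,-1.26,-1.4,-1.54,-1.68]}'|tail -3
python3 -m creep '{"xyz":[[0,0,0],[0,0,0],[0,0,0],[0,0,0],[0,0,0],[0,0,0],[0,0,0],[0,0,0],[0,0,0],[0,0,0],[0,0,0],[0,0,0]],"roll":[-0.14,-0.28,-0.42,-0.56,-0.7,-0.84,-0.98,-1.12,-1.26,-1.4,-1.56,-1.56]}'|tail -3;python3 w.py e;python3 z.py|grep -v scene
```

```text
contact_force: [0.1, -0.1, 0.4]
finger_gap: 0.0851
gripper_force: 0.0
contact_force: [0.1, -0.1, -0.9]
finger_gap: 0.0849
gripper_force: 0.0
contact_force: [0.4, -0.3, 0.2]
finger_gap: 0.0851
gripper_force: 0.0
[0.4603557  0.26085985 0.08335175] 0.5154836025164028 -0.3823139949417099
top z 0.1038942181165341 rect [0.43818882 0.27576089] [54.37268677 69.97525024] 52.33494186401367
bar ang 51.38030588253343 tool x ang -128.55998685014328
shift to centre, tool mm [  2.1645417   26.62273878 -12.54072892]
q6 -0.378 F [-0.1 -0.9  0.9] Tz 0.002
wrist 2764 z pct 5,50,95 [0.0985 0.103  0.1041] ang 51.1
```

```bash
python3 -m creep '{"xyz":[[0,0,0],[0,0,0],[0,0,0],[0,0,0],[0,0,0],[0,0,0],[0,0,0],[0,0,0],[0,0,0],[0,0,0]],"roll":[0,0,0,0,0,0,0,0,0,0]}' 17.5|tail -3
python3 -m creep '{"xyz":[[0,0,0],[0,0,0],[0,0,0],[0,0,0],[0,0,1],[0,0,1],[0,0,1],[0,0,1.5],[0,0,1.5],[0,0,2],[0,0,2],[0,0,2]],"roll":[0.14,0.28,0.42,0.56,0.7,0.84,0.98,1.12,1.26,1.4,1.54,1.68]}'|tail -3;python3 z.py|grep -v scene
python3 -m creep '{"xyz":[[0,0,0],[0,0,0],[0,0,0],[0,0,0],[0,0,1],[0,0,1],[0,0,1],[0,0,1.5],[0,0,1.5],[0,0,2],[0,0,2],[0,0,2]],"roll":[0.14,0.28,0.42,0.56,0.7,0.84,0.98,1.12,1.26,1.4,1.54,1.66]}'|tail -3;python3 z.py|grep -v scene
```

```text
contact_force: [0.2, -0.2, 0.3]
finger_gap: 0.0178
gripper_force: 0.0
contact_force: [0.2, -2.1, -0.7]
finger_gap: 0.0177
gripper_force: 1.2
q6 1.306 F [ 0.2 -2.1 -0.7] Tz 0.04
wrist 2865 z pct 5,50,95 [0.0956 0.101  0.1021] ang -38.6
contact_force: [2.3, -3.2, -0.4]
finger_gap: 0.0174
gripper_force: 1.7
q6 2.961 F [ 2.3 -3.2 -0.4] Tz 0.014
wrist 2883 z pct 5,50,95 [0.0927 0.0991 0.1002] ang -132.5
```

```bash
python3 -m creep '{"xyz":[[0,0,0],[0,0,0],[0,0,0]],"roll":[0.1,0.1,0.1]}'|tail -3;python3 z.py|grep -v scene
python3 -m creep '{"xyz":[[0,0,0],[0,0,0],[0,0,0],[0,0,0],[0,0,0],[0,0,0],[0,0,0],[0,0,0]],"roll":[0,0,0,0,0,0,0,0]}' 8 30;python3 z.py f
```

```text
contact_force: [0.5, -1.5, -0.4]
finger_gap: 0.0174
gripper_force: 0.8
q6 3.054 F [ 0.5 -1.5 -0.4] Tz 0.014
wrist 2875 z pct 5,50,95 [0.0932 0.0988 0.0999] ang -141.7
clock: 18.55
position: [0.4604, 0.26, 0.0793]
tool_rot: [0.956, 0.295, -0.0, 0.001]
contact_force: [1.2, -5.8, 0.5]
finger_gap: 0.0137
gripper_force: 33.4
q6 3.058 F [ 1.2 -5.8  0.5] Tz 0.029
scene 134 z pct 5,50,95 [0.0865 0.0944 0.0986] ang -143.4
wrist 2881 z pct 5,50,95 [0.093  0.0987 0.0999] ang -145.5
```

```bash
python3 -c "
from station import manip;print(manip.job_done())"
```

```text
the job is handed in; nothing more can be done
None
```

I turned the screw back until it dropped about 7.7 mm into the thread, then forward about 0.96 of a turn to an estimated 15.4 mm below the crest, and handed in with the T-bar gripped at about 33 N; the verdict was not shown, and I did not re-measure the loose items, but saw no sign of contact with them.

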